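# Seat a cage plate in the corner of a gluing jig

### The arm

A 7-joint arm with a two-finger parallel gripper is mounted at the origin on the work surface. World frame = base frame: x ahead of the robot, y to its left, z up, the work surface at z = 0. Lengths are in m, angles in rad, forces in N, time in s.
With the tool pointing down it reaches from about 0.4 to 0.875 m from the base axis. Payload 19.3 kg.
Tool frame: the origin (TCP) lies midway between the tips of the shut fingers; the grasp point (between the pads) lies 19 mm behind it; z points along the fingers, y is the line along which they close (so a half turn about z gives the same grasp; the last joint's range is limited). The gripper opens to 85 mm and grips with 20 to 120 N. Pads are 22 mm wide; open, the fingers measure 114 mm over their backs; the gripper's body (76 mm by 85 mm) begins 54 mm behind the grasp point. The pads swing forward as they close: fully open they stand 13 mm farther back than shut.
Start: joints at [-1.213, 0.521, -0.036, 1.599, 0.021, 1.021, -0.113], TCP at [0.259, 0.569, 0.231] pointing down, gripper open.
Joint ranges: [-2.91, 2.91], [-0.3, 2.13], [-1.5, 1.42], [0.17, 2.43], [-1.26, 4.41], [0.16, 1.93], [-2.52, 2.52]. Speed limits (rad/s): [1.89, 1.89, 2.39, 2.39, 3.01, 3.01, 3.01].

### API

Orientations are given as a unit quaternion [w, x, y, z].
In Python, from rig import arm, optics gives the robot as it stands. The module is installed in compiled form; this text tells all that it offers.
- The arm moves only by the tool carry_out, never from a script. Its arguments are lists of equal length, an entry for each row: "offset": the shift along the world's x, y, z in m, a list of three; "rot": the turn, a rotation vector about the world's x, y, z in rad, a list of three; "claw": the closure, from 0 (fully open) to 1 (shut). In form: {"offset": [[tx, ty, tz], ...], "rot": [[rx, ry, rz], ...], "claw": [claw, ...]}. A call has 1 to 10 rows; each row is the pose to reach, as a shift and turn from the pose commanded when the call began; what a row does not reach only later rows make up. A row lasts 1/10 s, in which the tool goes at most 50 mm and 8.59 degrees, less where a joint would pass 70% of its speed; a pose out of reach is approached as far as the arm can. A call with a gripper value outside its range is refused whole. The fingers move at their own pace and stop on an object; "newtons" is the grip in N (left out, the last holds). Time passes only in rows, so rows that repeat a pose let the fingers close. It gives the time, the measured TCP pose, the force, the opening and the grip force at its end, in the units of the state.
- arm.get_obs(): the state, without advancing time (a new reading comes with each control period).
- optics.capture(name): name is "side" or "top"; returns the picture (384x512x3 uint8, blue, green, red); there is no depth.
- optics.calibration(name): a dict with "fx", "fy", "cx", "cy" (pixels), "R" (3x3) and "t" (3): a world point X has camera coordinates R X + t. Camera axes: x right, y down, z forward; pixel columns grow to the right and rows downward; lengths in m; the calibration is good to about 2 mm. A picture is of the moment at which its call begins. calibration takes no time and is no camera call.
- arm.finish_job(): hands the job in; it is judged then, once.
The state is a dict: "time_s": time; "joint_positions": joint angles; "qvel": joint speeds; "joint_efforts": joint torques, N m; "tcp_pos": TCP position; "ee_rot": TCP orientation; "ft_force": force on the tool from outside, world axes, zero at the start; "wrist_torque": the same for the moment, N m; "gripper_width": finger opening in m; "finger_force": force on a finger pad.
Only numpy, scipy, OpenCV 4.12 (cv2) and the standard library are available. Lean on these libraries where they do the work, as an engineer would, in place of code of your own. Each camera call takes 0.05 s, during which the arm holds its last target. There are 200 camera calls.

### The job

Seat the black square cage plate in the gluing jig, ready for its lens. With a fingertip, push it from where it lies flat up against the long steel rail, then keep it pinned to the rail and drag it along into the corner pocket until it is fully home, flush against both the rail and the end stop. Only slide it on the white bed, never pick it up; leave the other things where they are, and finish with the fingers clear.

Things in the scene. Friction and masses are not known exactly. Their poses are not given: they have to be found in the camera images.
- plate: Loose black cage plate: 70 x 70 mm square, 12 mm thick, about 95 g, flat on the jig's white bed (slides easily), with a plain round through-bore 50 mm across in its middle (shut fingertips fit inside it). Origin: centre of its underside, on the bore's axis; x, y along its sides, z up. Starts near the rail's open end, away from the rail, up to 0.4 rad out of square; its four sides are alike.
- jig: Fixed gluing jig on the optical table, turned by up to 0.45 rad. Origin on the table top (z = 0); its x points across the bed towards the rail, its y along the rail towards the end stop. White bed: top 15 mm above the table, x -115 to +95 mm, y -190 to +170 mm.
- rail (a point): Long steel rail along the jig's y, on the bed's side away from the robot. Point at the foot of its inner face (on the bed, 15 mm above the table) half-way along: jig x = +65, y = -12.5 mm. The rail is 16 mm thick, 345 mm long and 18 mm high above the bed. Axes parallel to the jig's.
- stop (a point): Steel end stop at the rail's +y end. Point at the foot of its inner face (on the bed): jig x = +17.5, y = +140 mm. It is 85 mm wide along the jig's x (-25 to +60 mm), 20 mm thick, 18 mm high above the bed. Axes parallel to the jig's.
- guide (a point): Low steel guide block that faces the rail and closes the pocket's third side. Point at the foot of its inner face (on the bed): jig x = -9, y = +115 mm; so the pocket is 74 mm wide. It is 16 mm thick, 50 mm long (y +90 to +140 mm), 12 mm high above the bed, plus a slanted lead-in reaching back to y = +73 mm. Axes parallel to the jig's.
- home (a point): Point on the bed (15 mm above the table) where the centre of the plate's underside lies when the plate is fully home in the corner pocket: 35 mm from the rail's face and 35 mm from the end stop's face; jig x = +30, y = +105 mm. Axes parallel to the jig's.
- lens_cell: Bystander: brass lens cell with a glass lens, a disc 49 mm across and 14 mm high, loose on the bed on the robot's side of the guide. Origin at the centre of its underside.
- lens_tube: Bystander: blue and black lens tube, 31 mm across and 40 mm high, standing loose on the bed on the robot's side of the guide. Origin at the centre of its underside.
- post: Bystander: steel optical post 12.7 mm thick on a round foot 32 mm across, 60 mm high in all, standing loose on the table off the open end of the bed. Origin at the centre of its underside.
- driver: Bystander: yellow screwdriver 170 mm long, lying loose on the table beyond the end stop, across the jig's y. Origin under it, x along its length.
Mind the look-alikes: they are no part of the job. What is meant by the plate is not green or pink, and is the smaller of those in its own colour.

How it is judged:
On the way, in this order (a step that is already met when the one before it is completed fails the run):
1. the plate lies flat against the rail (gap under 3 mm, square to it within 0.06 rad) before it reaches the pocket's mouth (its centre still 65 mm or more short of home) (x of plate in the frame of jig above 0.027 m and (angle between the x axis of plate and the x axis of jig, either way round below 0.06 rad or angle between the x axis of plate and the y axis of jig, either way round below 0.06 rad) and y of plate in the frame of jig below 0.04 m), for 0.1 s.
2. the plate is home in the corner pocket, within 2 mm of the rail and of the end stop (x of plate in the frame of jig above 0.028 m and y of plate in the frame of jig above 0.103 m and (angle between the x axis of plate and the x axis of jig, either way round below 0.05 rad or angle between the x axis of plate and the y axis of jig, either way round below 0.05 rad)), for 0.1 s.
At the end, for the whole second after the job is handed in: The plate lies flat and at rest on the bed, home in the corner pocket: gap to the rail and to the end stop each under 2 mm, square within 0.05 rad (all of step 2 and x of plate in the frame of jig below 0.033 m and y of plate in the frame of jig below 0.108 m and z of plate in the frame of jig below 0.018 m and angle between plate's own z axis and vertical below 0.05 rad and linear speed of plate below 0.01 m/s); the robot touches nothing.
It fails at once if the plate is lifted more than 6 mm off the bed or tipped by more than 0.2 rad (z of plate in the frame of jig above 0.021 m or angle between plate's own z axis and vertical above 0.2 rad).
It fails at once if the plate is more than 6 mm off the rail within the last 65 mm before home (y of plate in the frame of jig above 0.04 m and x of plate in the frame of jig below 0.024 m).
It fails at once if the lens cell, lens tube, post or screwdriver is moved more than 15 mm (distance of any of lens_cell, lens_tube, post, driver from where it was at the start of the episode above 0.015 m).
It fails at once if the lens tube or post is tipped over (angle between any of lens_tube, post's own z axis and vertical above 0.4 rad).
It also fails if it takes over 48 s, if anything falls off the work surface, if the arm or the gripper's body presses on something with over 40 N, if the wrist force passes 120 N, or if a joint passes its speed limit or range.

## Working session

There is one attempt and no reset: what is moved stays moved. The work goes in short steps, Python scripts to look and compute and a tool call to move; the robot and the scene stay as the last step left them, time stands still between calls to the robot, and variables do not carry over. Pictures are saved under pics/ and viewed, at most 10 in all, crops included, and the job is handed in when it is done.

Besides the shell and the picture viewer there is one more tool, called after "Request:" as a command line: name --argument value ..., lists and objects as JSON in quotes. carry_out: Moves the arm, as the interface text tells. Its arguments: {"type":"object","properties":{"offset":{"type":"array"},"rot":{"type":"array"},"claw":{"type":"array"},"newtons":{"type":"number"}},"required":["offset","rot","claw"]}

```bash
mkdir -p pics
python3 - <<'E'
from rig import arm, optics
import cv2,json
for n in("top","side"):
    cv2.imwrite(f"pics/{n}0.png",optics.capture(n))
    c=optics.calibration(n); print(n,{k:(v.tolist() if hasattr(v,'tolist') else v) for k,v in c.items()})
o=arm.get_obs(); print(o)
E
```

```text
top {'fx': 498.51673833766984, 'fy': 498.51673833766984, 'cx': 257.8985935372372, 'cy': 183.66404511358172, 'R': [[-0.01581432753367796, -0.9997968237551443, -0.012498730086798887], [-0.991132203502257, 0.01732425817430947, -0.13174530450634966], [0.13193506821697745, 0.010304430495421414, -0.9912048004760402]], 't': [-0.018160398173395133, 0.5328517221210222, 1.2379985608620636]}
side {'fx': 462.28882976220166, 'fy': 462.28882976220166, 'cx': 255.60434578060523, 'cy': 192.0650525298564, 'R': [[0.8590767591202956, -0.511388521909404, 0.021654135833262696], [-0.3288114968229786, -0.5838005843526989, -0.7423340738956283], [0.392262821965583, 0.6306018215710788, -0.6696799393253726]], 't': [-0.4754617013865973, 0.18385966863594877, 0.933091087563108]}
{'time_s': 0.1, 'joint_positions': array([-1.21322078,  0.52193113, -0.03629798,  1.59992618,  0.02118547,
        1.02108605, -0.11275939]), 'qvel': array([ 8.12682778e-04, -2.94444017e-03,  6.43313096e-04,  5.04848430e-04,
       -3.32713502e-06,  9.28332471e-04, -3.63591451e-04]), 'joint_efforts': array([ 3.99704804e-03, -9.28476405e+01,  1.98473856e+00, -3.70531261e+01,
        1.82422798e-02,  5.44932933e-03, -3.13310329e-05]), 'tcp_pos': array([0.25920346, 0.56840449, 0.23080701]), 'ee_rot': array([-6.87731749e-05,  2.12262587e-01,  9.77212546e-01, -4.78227899e-04]), 'ft_force': array([-0.00128333, -0.20251301,  0.19315896]), 'wrist_torque': array([ 0.01160942, -0.00094326,  0.08588931]), 'finger_force': 0.0, 'gripper_width': 0.08513134327718952}
```

View pics/top0.png

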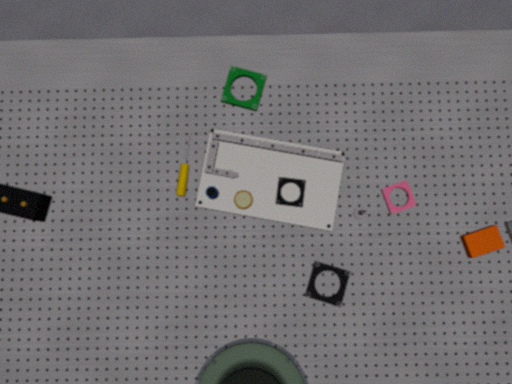

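View pics/side0.png

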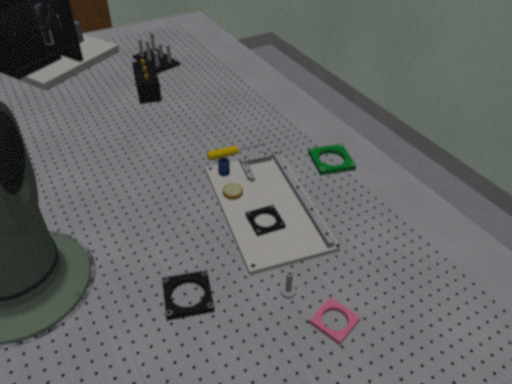

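The top view shows the plate at about (291,192) on the bed. The rail runs along the bed's upper edge, the stop is on the left (+y) and the guide is at about (222,173). The side view agrees, with the plate at about (265,220). The larger black plate at (328,284), the green one and the pink one are look-alikes.

```bash
cat > h.py <<'E'
import numpy as np,cv2
from rig import arm,optics
def pix(n,u,v,z):
    c=optics.calibration(n);R=np.array(c['R']);t=np.array(c['t'])
    d=R.T@np.array([(u-c['cx'])/c['fx'],(v-c['cy'])/c['fy'],1]);o=-R.T@t
    return (o+d*(z-o[2])/d[2])[:2]
def proj(n,X):
    c=optics.calibration(n);p=np.array(c['R'])@np.array(X)+np.array(c['t'])
    return c['fx']*p[0]/p[2]+c['cx'],c['fy']*p[1]/p[2]+c['cy']
E
python3 - <<'E'
from h import *
im=cv2.imread('pics/top0.png'); a=im[120:240,185:355]
cv2.imwrite('pics/crop0.png',cv2.resize(a,None,fx=4.7,fy=4.7,interpolation=cv2.INTER_CUBIC))
g=cv2.cvtColor(im,cv2.COLOR_BGR2GRAY)
# plate: dark inside bed
m=np.zeros_like(g);m[165:220,262:320]=(g[165:220,262:320]<110)*255
cs,_=cv2.findContours(m,cv2.RETR_EXTERNAL,cv2.CHAIN_APPROX_NONE);c=max(cs,key=cv2.contourArea)
w=np.array([pix('top',*p[0],.027) for p in c],dtype=np.float32)
r=cv2.minAreaRect((w*1000));print('plate',r)
b=((g>185)*255).astype(np.uint8);b[:120]=0;b[240:]=0
b=cv2.morphologyEx(b,cv2.MORPH_CLOSE,np.ones((3,3)))
cs,_=cv2.findContours(b,cv2.RETR_EXTERNAL,cv2.CHAIN_APPROX_NONE);c=max(cs,key=cv2.contourArea)
print(cv2.boundingRect(c),cv2.contourArea(c))
w=np.array([pix('top',*p[0],.015) for p in c],dtype=np.float32)
print('bed',cv2.minAreaRect(w*1000))
E
```

```text
plate ((511.7525329589844, -109.41081237792969), (70.01971435546875, 71.42561340332031), 81.78012084960938)Traceback (most recent call last):
  File "<stdin>", line 12, in <module>
ValueError: max() iterable argument is empty
```

View pics/crop0.png

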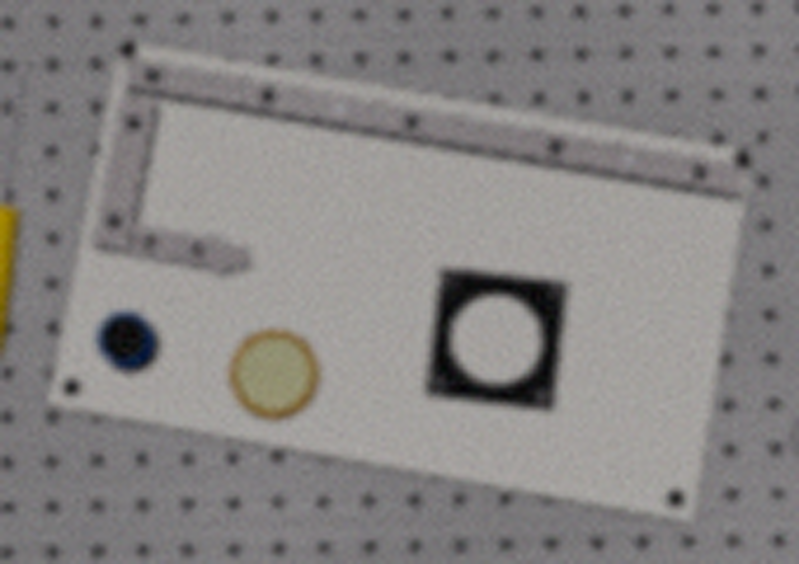

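The crop shows the bed's corners at about (130,45), (48,403), (692,522) and (755,157). The rail's inner edge runs from (150,100) to (740,198), and the plate's centre is at about (497,339). Next I fit the jig pose and check it with overlays.

Run:
```python
from h import *
from scipy.optimize import least_squares
px=[(130,45),(48,403),(692,522),(756,157)]
J=[(95,170),(-115,170),(-115,-190),(95,-190)]
P=np.array([pix('top',(u+.5)/4.7-.5+185,(v+.5)/4.7-.5+120,.015) for u,v in px])
def T(q,j,):
    c,s=np.cos(q[2]),np.sin(q[2]); j=np.atleast_2d(j)/1000
    return j@np.array([[c,s],[-s,c]])+q[:2]
q=least_squares(lambda q:(T(q,J)-P).ravel(),[.55,-.05,-.15]).x
print('jig',q,'res mm',(T(q,J)-P)*1000)
np.save('q.npy',q)
pl=np.array([.5118,-.1094]);c,s=np.cos(q[2]),np.sin(q[2])
for n,S,x0,y0,w,h in(('top',4.7,185,120,170,120),('side',4.7,195,135,150,140)):
    S=min(800/w,600/h)*.99
    im=cv2.resize(cv2.imread(f'pics/{n}0.png')[y0:y0+h,x0:x0+w],None,fx=S,fy=S,interpolation=cv2.INTER_CUBIC)
    def D(pts,z,col,close=True):
        a=[proj(n,[*T(q,p)[0],z]) for p in pts]
        a=np.array([((u-x0+.5)*S,(v-y0+.5)*S) for u,v in a]).astype(int)
        cv2.polylines(im,[a],close,col,1)
    D(J,.015,(0,0,255));D([(65,160),(65,-185)],.033,(0,255,0),0);D([(65,160),(65,-185)],.015,(255,0,255),0)
    D([(-25,140),(60,140)],.033,(0,255,0),0);D([(-9,90),(-9,140)],.027,(0,255,0),0)
    D([(-5,70),(65,70),(65,140),(-5,140)],.027,(255,0,0))
    th=np.deg2rad(81.78);R=np.array([[np.cos(th),-np.sin(th)],[np.sin(th),np.cos(th)]])
    for z in(.015,.027):
        a=[proj(n,[*(pl+R@np.array(k)*.035),z]) for k in((1,1),(1,-1),(-1,-1),(-1,1))]
        cv2.polylines(im,[np.array([((u-x0+.5)*S,(v-y0+.5)*S) for u,v in a]).astype(int)],True,(0,255,255),1)
    cv2.imwrite(f'pics/ov_{n}.png',im)
inv=np.array([[c,s],[-s,c]])@(pl-q[:2]);print('plate in jig mm',inv*1000,'rel ang',np.deg2rad(81.78-90)-q[2])
print('home',T(q,(30,105)))
```

```text
jig [ 0.55832795 -0.05283252 -0.2036905 ] res mm [[ 3.63356336  3.26720553]
 [-1.39082352 -0.13447551]
 [-3.30632599 -1.63072002]
 [ 1.06358614 -1.50201   ]]
plate in jig mm [-34.12331288 -64.80994765] rel ang 0.06022443485558571
home [[0.60894766 0.04392824]]
```

View pics/ov_top.png

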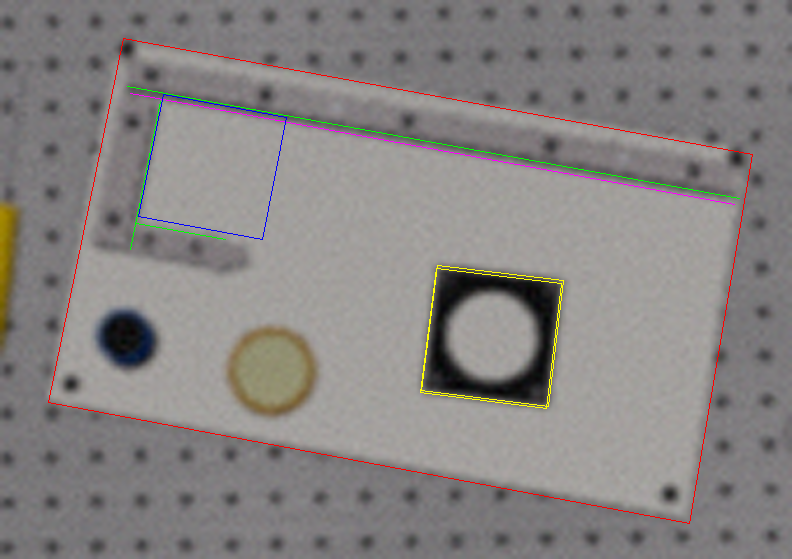

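View pics/ov_side.png

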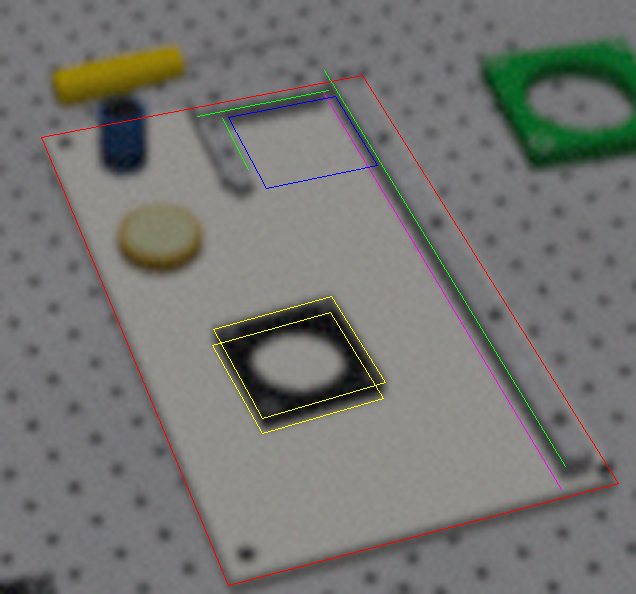

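The overlays fit the jig and plate to within about 3 mm in both views. I'll close the fingers, square the tool to the jig and move above the bore.

Request:
carry_out --offset '[[0.02,-0.04,0],[0.05,-0.08,0],[0.08,-0.12,0],[0.11,-0.16,0],[0.13,-0.21,-0.01],[0.15,-0.26,-0.02],[0.17,-0.31,-0.03],[0.19,-0.36,-0.05],[0.2,-0.4,-0.07],[0.21,-0.45,-0.08]]' --rot '[[0,0,0.05],[0,0,0.1],[0,0,0.15],[0,0,0.2],[0,0,0.223],[0,0,0.223],[0,0,0.223],[0,0,0.223],[0,0,0.223],[0,0,0.223]]' --claw '[1,1,1,1,1,1,1,1,1,1]'

```text
time_s: 1.1
tcp_pos: [0.4653, 0.1347, 0.1548]
ee_rot: [-0.0, 0.102, 0.995, -0.0]
ft_force: [1.0, -0.6, 0.2]
gripper_width: 0.0001
finger_force: 0.0
```

Request:
carry_out --offset '[[0.01,-0.05,-0.02],[0.02,-0.09,-0.04],[0.03,-0.13,-0.06],[0.037,-0.17,-0.07],[0.04,-0.2,-0.08],[0.043,-0.228,-0.09],[0.043,-0.228,-0.09],[0.043,-0.228,-0.09],[0.043,-0.228,-0.09]]' --rot '[[0,0,0],[0,0,0],[0,0,0],[0,0,0],[0,0,0],[0,0,0],[0,0,0],[0,0,0],[0,0,0]]' --claw '[1,1,1,1,1,1,1,1,1]'

```text
time_s: 2.0
tcp_pos: [0.5084, -0.0906, 0.066]
ee_rot: [0.0, 0.102, 0.995, 0.0]
ft_force: [0.2, 0.4, -0.3]
gripper_width: -0.0003
finger_force: 0.0
```

Run:
```python
from h import *
print(arm.get_obs()['tcp_pos'])
for n,x0,y0,w,h in(('top',245,140,100,90),('side',215,150,110,100)):
    im=optics.capture(n);cv2.imwrite(f'pics/{n}1.png',im)
a=cv2.imread('pics/top1.png')[130:240,185:355];b=cv2.imread('pics/side1.png')[130:290,190:340]
f=lambda i:cv2.resize(i,(400,int(400*i.shape[0]/i.shape[1])),interpolation=cv2.INTER_CUBIC)
a,b=f(a),f(b);o=np.zeros((max(len(a),len(b)),800,3),np.uint8);o[:len(a),:400]=a;o[:len(b),400:]=b
cv2.imwrite('pics/both1.png',o)
```

```text
[ 0.50842897 -0.09057117  0.06602265]
```

View pics/both1.png

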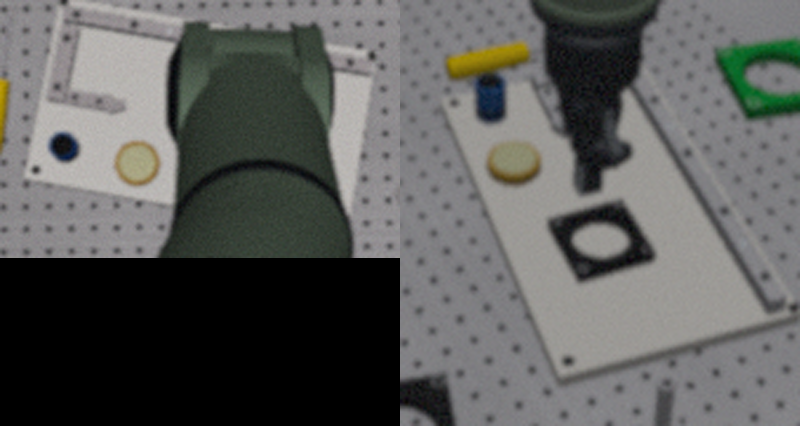

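The side view shows the shut fingertips above and behind the bore at about (590,185), with the bore centre at about (600,240) in that panel. The arm was still on its way, so I let it settle and lower it a little.

Request:
carry_out --offset '[[0,0,-0.01],[0,0,-0.02],[0,0,-0.025],[0,0,-0.025]]' --rot '[[0,0,0],[0,0,0],[0,0,0],[0,0,0]]' --claw '[1,1,1,1]'

```text
time_s: 2.5
tcp_pos: [0.5077, -0.0914, 0.0398]
ee_rot: [-0.001, 0.102, 0.995, -0.0]
ft_force: [0.5, -1.9, 1.1]
gripper_width: -0.0001
finger_force: 0.0
```

Run:
```python
from h import *
o=arm.get_obs();print(o['tcp_pos'],o['ft_force'])
im=optics.capture('side');cv2.imwrite('pics/side2.png',im)
print('tcp px',proj('side',o['tcp_pos']),proj('side',[*o['tcp_pos'][:2],.027]))
m=(cv2.imread('pics/side0.png')); x0,y0=225,180
c=cv2.resize(im[180:255,225:325],None,fx=8,fy=8,interpolation=cv2.INTER_CUBIC)
p=lambda X:tuple(int((a-b+.5)*8) for a,b in zip(proj('side',X),(x0,y0)))
cv2.circle(c,p(o['tcp_pos']),4,(0,0,255),-1);cv2.circle(c,p([*o['tcp_pos'][:2],.027]),4,(0,255,0),-1)
a=np.linspace(0,2*np.pi,60);cv2.polylines(c,[np.array([p([.5118+.025*np.cos(t),-.1094+.025*np.sin(t),.027]) for t in a])],True,(255,0,255),1)
cv2.imwrite('pics/s2c.png',c)
```

```text
[ 0.50771404 -0.09139014  0.03979496] [ 0.51608694 -1.90240726  1.11398577]
tcp px (np.float64(259.2662548630984), np.float64(210.03219364206146)) (np.float64(259.1153270307214), np.float64(214.0424025809799))
```

View pics/s2c.png

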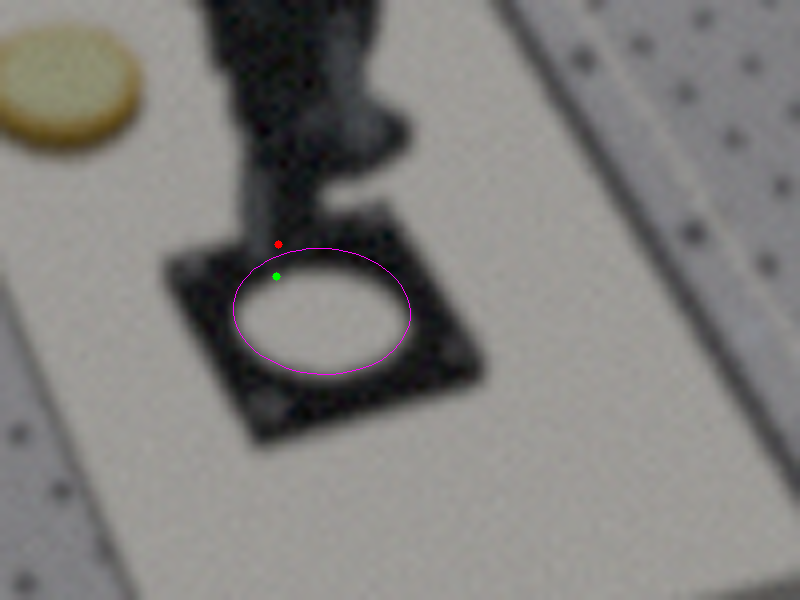

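The tip (red dot, (278,245)) matches its projection. The bore outline also fits, and the tip sits about 19 mm short in y.

Request:
carry_out --offset '[[0.004,-0.018,0],[0.004,-0.018,0],[0.004,-0.018,0],[0.004,-0.018,0]]' --rot '[[0,0,0],[0,0,0],[0,0,0],[0,0,0]]' --claw '[1,1,1,1]'

```text
time_s: 2.95
tcp_pos: [0.5123, -0.1091, 0.041]
ee_rot: [0.0, 0.102, 0.995, 0.0]
ft_force: [1.0, 0.5, 0.2]
gripper_width: 0.0002
finger_force: 0.0
```

Tip above the bore centre; now lower it to 5 mm above the bed.

Request:
carry_out --offset '[[0,0,-0.005],[0,0,-0.01],[0,0,-0.015],[0,0,-0.02],[0,0,-0.021],[0,0,-0.021]]' --rot '[[0,0,0],[0,0,0],[0,0,0],[0,0,0],[0,0,0],[0,0,0]]' --claw '[1,1,1,1,1,1]'

```text
time_s: 3.55
tcp_pos: [0.5122, -0.1095, 0.0196]
ee_rot: [-0.0, 0.102, 0.995, -0.0]
ft_force: [-0.5, 0.1, -0.1]
gripper_width: -0.0
finger_force: 0.0
```

Request:
carry_out --offset '[[0.005,-0.001,0],[0.01,-0.002,0],[0.015,-0.003,0],[0.02,-0.004,0],[0.026,-0.005,0],[0.032,-0.0065,0],[0.038,-0.008,0],[0.044,-0.009,0],[0.05,-0.01,0],[0.055,-0.011,0]]' --rot '[[0,0,0],[0,0,0],[0,0,0],[0,0,0],[0,0,0],[0,0,0],[0,0,0],[0,0,0],[0,0,0],[0,0,0]]' --claw '[1,1,1,1,1,1,1,1,1,1]'

```text
time_s: 4.55
tcp_pos: [0.5679, -0.1206, 0.0199]
ee_rot: [0.0, 0.102, 0.995, -0.0]
ft_force: [0.2, 1.0, 0.2]
gripper_width: -0.0002
finger_force: 0.1
```

Request:
carry_out --offset '[[0.002,-0.0005,0],[0.004,-0.001,0],[0.006,-0.001,0],[0.008,-0.0015,0],[0.01,-0.002,0],[0.012,-0.0025,0],[0.012,-0.0025,0]]' --rot '[[0,0,0],[0,0,0],[0,0,0],[0,0,0],[0,0,0],[0,0,0],[0,0,0]]' --claw '[1,1,1,1,1,1,1]'

```text
time_s: 5.25
tcp_pos: [0.5796, -0.1231, 0.0199]
ee_rot: [0.0, 0.102, 0.995, -0.0]
ft_force: [-0.5, 0.3, -0.6]
gripper_width: -0.0002
finger_force: 0.0
```

Request:
carry_out --offset '[[0.0015,0,0],[0.003,-0.0005,0],[0.0045,-0.001,0],[0.006,-0.001,0],[0.006,-0.001,0]]' --rot '[[0,0,0],[0,0,0],[0,0,0],[0,0,0],[0,0,0]]' --claw '[1,1,1,1,1]'

```text
time_s: 5.75
tcp_pos: [0.5856, -0.124, 0.0199]
ee_rot: [0.0, 0.102, 0.995, 0.0]
ft_force: [-0.1, 0.7, -0.7]
gripper_width: 0.0002
finger_force: 0.0
```

Run:
```python
from h import *
o=arm.get_obs();im=optics.capture('side');cv2.imwrite('pics/side3.png',im)
q=np.load('q.npy');c,s=np.cos(q[2]),np.sin(q[2])
print('tcp jig mm',1000*np.array([[c,s],[-s,c]])@(o['tcp_pos'][:2]-q[:2]))
cv2.imwrite('pics/s3c.png',cv2.resize(im[175:265,235:340],None,fx=6.6,fy=6.6,interpolation=cv2.INTER_CUBIC))
```

```text
tcp jig mm [ 41.06807354 -64.23328321]
```

View pics/s3c.png

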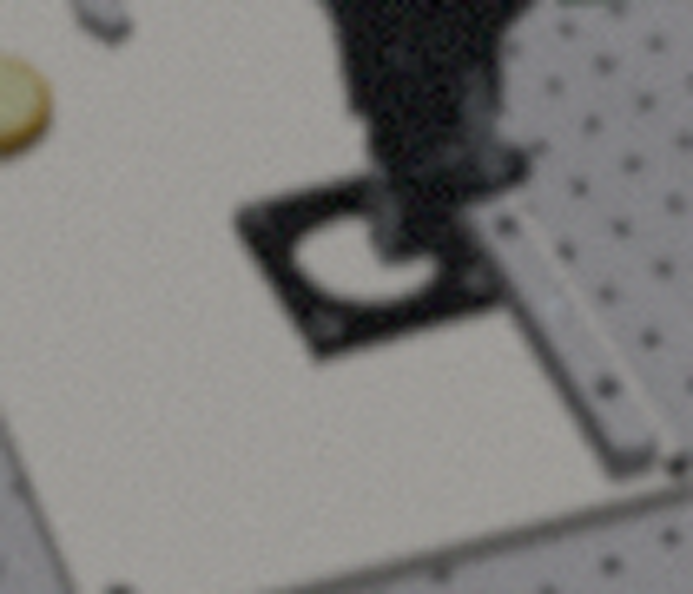

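The side crop shows the plate just about at the rail near (505,295), with the fingertip on the bore's rail side. I keep creeping until the force rises.

Request:
carry_out --offset '[[0.001,0,0],[0.002,-0.0005,0],[0.003,-0.0005,0],[0.004,-0.001,0],[0.004,-0.001,0]]' --rot '[[0,0,0],[0,0,0],[0,0,0],[0,0,0],[0,0,0]]' --claw '[1,1,1,1,1]'

```text
time_s: 6.3
tcp_pos: [0.5892, -0.125, 0.0198]
ee_rot: [-0.0, 0.102, 0.995, 0.0]
ft_force: [-1.4, 0.9, -0.6]
gripper_width: -0.0004
finger_force: 0.8
```

Request:
carry_out --offset '[[0.001,0,0],[0.002,-0.0005,0],[0.003,-0.0005,0],[0.003,-0.0005,0]]' --rot '[[0,0,0],[0,0,0],[0,0,0],[0,0,0]]' --claw '[1,1,1,1]'

```text
time_s: 6.7
tcp_pos: [0.5895, -0.125, 0.0193]
ee_rot: [-0.003, 0.102, 0.995, 0.0]
ft_force: [-16.2, 4.5, 7.9]
gripper_width: -0.0
finger_force: 8.5
```

The plate is pinned with about 17 N. I ease off slightly and start along the rail.

Request:
carry_out --offset '[[0,0,0],[0,0.002,0],[0,0.005,0],[0,0.008,0],[0.0005,0.011,0],[0.001,0.014,0]]' --rot '[[0,0,0],[0,0,0],[0,0,0],[0,0,0],[0,0,0],[0,0,0]]' --claw '[1,1,1,1,1,1]'

```text
time_s: 7.3
tcp_pos: [0.592, -0.1117, 0.0194]
ee_rot: [-0.001, 0.102, 0.995, -0.0]
ft_force: [-6.0, 0.1, -0.5]
gripper_width: 0.0
finger_force: 3.0
```

Request:
carry_out --offset '[[0.001,0.004,0],[0.002,0.008,0],[0.003,0.012,0],[0.004,0.016,0],[0.005,0.02,0],[0.006,0.024,0],[0.007,0.028,0],[0.008,0.032,0],[0.009,0.036,0]]' --rot '[[0,0,0],[0,0,0],[0,0,0],[0,0,0],[0,0,0],[0,0,0],[0,0,0],[0,0,0],[0,0,0]]' --claw '[1,1,1,1,1,1,1,1,1]'

```text
time_s: 8.2
tcp_pos: [0.5993, -0.0762, 0.0191]
ee_rot: [-0.003, 0.103, 0.995, -0.001]
ft_force: [-17.0, -2.9, 5.3]
gripper_width: 0.0
finger_force: 7.9
```

Request:
carry_out --offset '[[0.0002,0.004,0],[0.001,0.008,0],[0.0015,0.012,0],[0.0025,0.016,0],[0.003,0.02,0],[0.004,0.024,0],[0.005,0.028,0],[0.0055,0.032,0],[0.0065,0.036,0]]' --rot '[[0,0,0],[0,0,0],[0,0,0],[0,0,0],[0,0,0],[0,0,0],[0,0,0],[0,0,0],[0,0,0]]' --claw '[1,1,1,1,1,1,1,1,1]'

```text
time_s: 9.1
tcp_pos: [0.6066, -0.0398, 0.0191]
ee_rot: [-0.002, 0.102, 0.995, -0.0]
ft_force: [-12.0, -1.4, 2.2]
gripper_width: -0.0001
finger_force: 5.8
```

Run:
```python
from h import *
o=arm.get_obs();print(o['tcp_pos'],o['ft_force']);im=optics.capture('side');cv2.imwrite('pics/side4.png',im)
q=np.load('q.npy');c,s=np.cos(q[2]),np.sin(q[2])
print('tcp jig mm',1000*np.array([[c,s],[-s,c]])@(o['tcp_pos'][:2]-q[:2]))
cv2.imwrite('pics/s4c.png',cv2.resize(im[145:255,200:340],None,fx=5.4,fy=5.4,interpolation=cv2.INTER_CUBIC))
```

```text
[ 0.60658877 -0.03981884  0.01913171] [-12.0144392   -1.35769313   2.16641592]
tcp jig mm [44.6306437  22.50708013]
```

View pics/s4c.png

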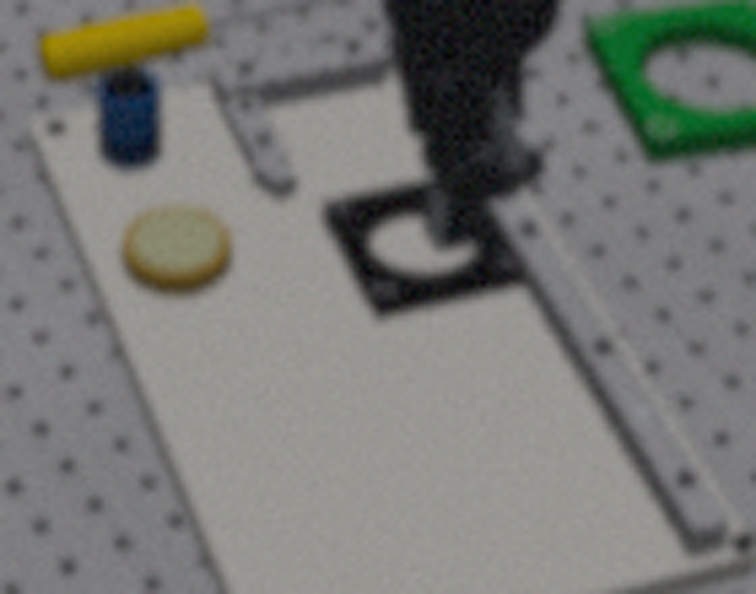

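The crop shows the plate flush against the rail (contact line about (500,210) to (530,285)) and square to it. It is well short of the guide tip at (285,185). I carry on dragging.

Request:
carry_out --offset '[[0.0008,0.004,0],[0.0016,0.008,0],[0.0024,0.012,0],[0.0032,0.016,0],[0.004,0.02,0],[0.0048,0.024,0],[0.0056,0.028,0],[0.0064,0.032,0],[0.0072,0.036,0]]' --rot '[[0,0,0],[0,0,0],[0,0,0],[0,0,0],[0,0,0],[0,0,0],[0,0,0],[0,0,0],[0,0,0]]' --claw '[1,1,1,1,1,1,1,1,1]'

```text
time_s: 10.05
tcp_pos: [0.6138, -0.0038, 0.0191]
ee_rot: [-0.002, 0.102, 0.995, -0.001]
ft_force: [-10.9, -1.6, 1.9]
gripper_width: -0.0
finger_force: 5.5
```

Request:
carry_out --offset '[[0.0008,0.004,0],[0.0016,0.008,0],[0.0024,0.012,0],[0.0032,0.016,0],[0.004,0.02,0],[0.0048,0.024,0],[0.0056,0.028,0]]' --rot '[[0,0,0],[0,0,0],[0,0,0],[0,0,0],[0,0,0],[0,0,0],[0,0,0]]' --claw '[1,1,1,1,1,1,1]'

```text
time_s: 10.75
tcp_pos: [0.6194, 0.0242, 0.0191]
ee_rot: [-0.002, 0.102, 0.995, -0.001]
ft_force: [-11.4, -1.2, 1.3]
gripper_width: 0.0
finger_force: 5.5
```

Request:
carry_out --offset '[[0.0004,0.002,0],[0.0008,0.004,0],[0.0012,0.006,0],[0.0016,0.008,0],[0.002,0.01,0],[0.0024,0.012,0],[0.0028,0.014,0]]' --rot '[[0,0,0],[0,0,0],[0,0,0],[0,0,0],[0,0,0],[0,0,0],[0,0,0]]' --claw '[1,1,1,1,1,1,1]'

```text
time_s: 11.45
tcp_pos: [0.6222, 0.0381, 0.0191]
ee_rot: [-0.002, 0.102, 0.995, -0.001]
ft_force: [-10.1, -0.9, 0.5]
gripper_width: -0.0003
finger_force: 5.5
```

Request:
carry_out --offset '[[0.0004,0.002,0],[0.0008,0.004,0],[0.0012,0.006,0],[0.0012,0.006,0]]' --rot '[[0,0,0],[0,0,0],[0,0,0],[0,0,0]]' --claw '[1,1,1,1]'

```text
time_s: 11.85
tcp_pos: [0.6234, 0.0443, 0.0191]
ee_rot: [-0.002, 0.102, 0.995, -0.001]
ft_force: [-10.2, 0.7, 0.9]
gripper_width: -0.0003
finger_force: 5.5
```

Request:
carry_out --offset '[[0.0003,0.0015,0],[0.0006,0.003,0],[0.0009,0.0045,0],[0.0012,0.006,0],[0.0012,0.006,0]]' --rot '[[0,0,0],[0,0,0],[0,0,0],[0,0,0],[0,0,0]]' --claw '[1,1,1,1,1]'

```text
time_s: 12.35
tcp_pos: [0.6235, 0.0476, 0.0186]
ee_rot: [-0.003, 0.103, 0.995, -0.002]
ft_force: [-15.4, -12.0, 1.0]
gripper_width: 0.0004
finger_force: 9.2
```

Request:
carry_out --offset '[[0,0.001,0],[-0.0005,0.002,0],[-0.0005,0.003,0],[-0.0005,0.003,0]]' --rot '[[0,0,0],[0,0,0],[0,0,0],[0,0,0]]' --claw '[1,1,1,1]'

```text
time_s: 12.75
tcp_pos: [0.6226, 0.0504, 0.0184]
ee_rot: [-0.004, 0.103, 0.995, -0.002]
ft_force: [-17.7, -12.2, -1.2]
gripper_width: 0.0
finger_force: 10.0
```

Run:
```python
from h import *
im=optics.capture('side');cv2.imwrite('pics/side5.png',im)
```

```text
(no output)
```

The force is now split equally, about 15 N on the rail and 15 N on the stop, so the plate is home. I back off to the bore centre and lift out.

Request:
carry_out --offset '[[-0.004,-0.002,0],[-0.008,-0.004,0],[-0.012,-0.006,0],[-0.014,-0.007,0],[-0.014,-0.007,0],[-0.014,-0.007,0]]' --rot '[[0,0,0],[0,0,0],[0,0,0],[0,0,0],[0,0,0],[0,0,0]]' --claw '[1,1,1,1,1,1]'

```text
time_s: 13.4
tcp_pos: [0.6126, 0.0466, 0.02]
ee_rot: [0.0, 0.102, 0.995, 0.0]
ft_force: [-0.9, 0.2, -0.3]
gripper_width: -0.0002
finger_force: 0.0
```

Run:
```python
from h import *
a=cv2.imread('pics/side5.png');b=optics.capture('side');cv2.imwrite('pics/side6.png',b);print(arm.get_obs()['tcp_pos'])
f=lambda i:cv2.resize(i[130:210,215:305],None,fx=4.4,fy=4.4,interpolation=cv2.INTER_CUBIC)
cv2.imwrite('pics/s56.png',np.hstack([f(a),f(b)]))
```

```text
[0.61259641 0.046636   0.01998599]
```

Force is zero, so the tip is free in the bore. I lift and clear the view.

Request:
carry_out --offset '[[0,0,0.01],[0,0,0.03],[0,0,0.06],[0,0,0.1],[-0.01,0.04,0.13],[-0.03,0.08,0.16],[-0.05,0.12,0.18],[-0.07,0.16,0.18],[-0.09,0.2,0.18],[-0.11,0.24,0.18]]' --rot '[[0,0,0],[0,0,0],[0,0,0],[0,0,0],[0,0,0],[0,0,0],[0,0,0],[0,0,0],[0,0,0],[0,0,0]]' --claw '[1,1,1,1,1,1,1,1,1,1]'

```text
time_s: 14.45
tcp_pos: [0.5014, 0.2881, 0.2011]
ee_rot: [0.001, 0.102, 0.995, 0.0]
ft_force: [0.9, -0.4, -0.9]
gripper_width: -0.0
finger_force: 0.0
```

Run:
```python
from h import *
a=optics.capture('top');b=optics.capture('side')
cv2.imwrite('pics/top7.png',a);cv2.imwrite('pics/side7.png',b)
f=lambda i,x,y:cv2.resize(i[y:y+75,x:x+75],(400,400),interpolation=cv2.INTER_CUBIC)
cv2.imwrite('pics/fin.png',np.hstack([f(a,190,125),f(b,225,135)]))
```

```text
(no output)
```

View pics/fin.png

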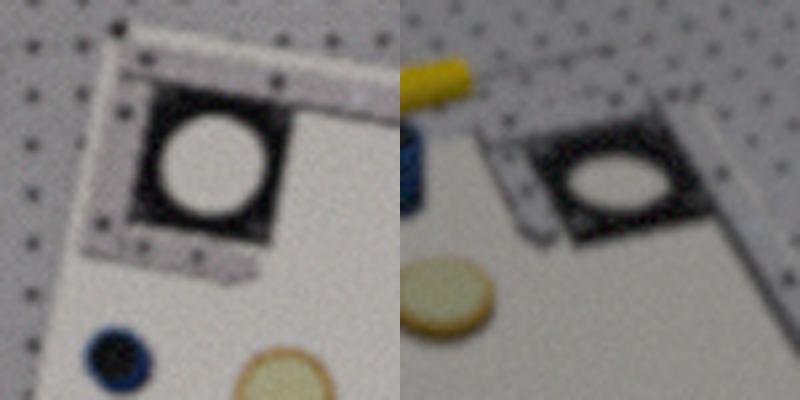

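Both views show the plate flush against the rail (top panel, (155,90) to (290,110)) and the stop (left edge at about x=140). A thin light gap shows at the guide, and the tube and lens cell are undisturbed. I'm handing in.

```bash
python3 -c "
from rig import arm
print(arm.finish_job())"
```

```text
the job is handed in; nothing more can be done
None
```

The plate is home in the corner pocket, flush against the rail and end stop in the final images, with the fingers clear; I handed the job in, and no verdict came back.

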